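# Air out the slide drying box

### The job

Air out the slide drying box on the bench: turn its blank fan selector anticlockwise (seen from above) to the end stop, count four clicks clockwise from there and let go of the knob so that it rests in the fourth click. Then press the lid lever down as far as it goes, hold the lid raised for about two seconds, and let the lever up so that the lid closes. Work the lid only through its lever, and leave the other things on the bench where they are.

Things in the scene. Friction and masses are not known exactly. Their poses are not given: they have to be found in the camera images.
- dryer: White bench-top slide drying box 220 (x) by 355 (y) by 85 mm high, fixed on the bench. Origin on the bench, in the middle; z up, -x its front (roughly towards the robot), +y its left half seen from the robot. Left half: an open chamber with a rack of glass slides under a clear lid. Right half: flat closed top carrying the selector knob.
- selector: Fan selector: black six-sided knob without any mark, axis vertical. From the housing top up: a round skirt 72 mm across, 6 mm thick, then the hexagonal grip, 52 mm over its flats, 60 over its corners, 6 to 50 mm above the housing top. Origin on the axis at the housing top (85 mm above the bench), at dryer x = -30, y = -95 mm; its x axis is square to a flat. Let go, it falls into the nearest click.
- selector_grip (a point): Point on the knob's axis 35 mm above the housing top, to grip at. Feel: leaving a click is opposed by about 0.15 to 0.25 Nm, which fades to nothing about halfway to the next click; then the detent pulls the knob on, and at the next click the moment flips abruptly back to opposing. At an end stop it rises without limit (over 0.5 Nm is surely the stop).
- selector_turn (a joint): Turn of the selector, rad, growing clockwise seen from above; about 0 at the anticlockwise end stop, which is itself a rest position (click 0, not counted). Seven clicks follow, up to the clockwise stop at about 4.7. They are NOT evenly spaced: neighbours lie 0.5 to 0.85 rad apart; the spacing is not given, so count them by feel.
- fan_contact: The switch contact for the fourth fan step, hidden inside the housing under the knob: out of sight and out of reach, 4 mm, origin at its middle. The knob's inner cam presses on it (0.6 to 0.8 N) while the knob rests in its fourth click and in no other; its pose hardly moves and is of no use to a solver.
- lid: The clear lid with a grey rim, 216 mm (x) by 196 mm (y), 8 mm thick, over the dryer's left half, hinged along its far (+x) edge. Origin on the hinge line. Not to be touched.
- lid_angle (a joint): Opening of the lid, rad: 0 shut, about 0.94 fully raised. It is linked to the lever (twice the lever's angle) and falls shut by its own weight.
- lever: The lid lever: a steel arm with a flat grey pad, sticking out level from the front (-x) of the dryer's left half. Origin on its hinge line, at dryer coordinates x = -118 mm, y = 80 mm, 65 mm above the bench. The pad, 40 mm (along x) by 70 mm (along y) by 8 mm thick, is centred 78 mm out from the hinge.
- lever_pad (a point): Middle of the top face of the lever's pad, 69 mm above the bench when up; it sinks about 34 mm (and moves some 5 mm towards the housing) when fully pressed.
- lever_angle (a joint): Angle of the lever, rad: 0 up (at rest), 0.47 fully down against its stop. Needs roughly 6 to 10 N on the pad and springs back when let go.
- reagent: Bystander: amber glass bottle, 64 mm in diameter, 150 mm high; origin at the middle of its underside. To be left alone.
- slide_case: Bystander: flat grey plastic slide case, 90 by 180 by 34 mm; origin at the middle of its underside. To be left alone.
- beaker: Bystander: glass beaker, 80 mm in diameter, 100 mm high; origin at the middle of its underside. To be left alone.

How it is judged (in metres and radians):
On the way, in this order (a step that is already met when the one before it is completed fails the run):
1. the selector is at its anticlockwise end stop (within 0.12 rad) (value of joint selector_turn below 0.12 rad), for 0.1 s.
2. the selector rests in the fourth click (its fan contact touching), let go (contact force between fan_contact and selector above 0.2 N and contact force between the fingers and selector below 0.3 N), for 0.2 s.
3. with the selector still in the fourth click, the lever holds the lid raised (over 0.8 rad) for 1.5 s (contact force between fan_contact and selector above 0.2 N and value of joint lid_angle above 0.8 rad and contact force between anything else and lever above 1 N), for 1.5 s.
At the end, for the whole second after the job is handed in: the selector rests in the fourth click from its anticlockwise stop (its fan contact touching), the lid is shut (under 0.04 rad) with its lever up (under 0.03 rad), all at rest, and the three bystanders are within 30 mm of where they were (contact force between fan_contact and selector above 0.2 N and value of joint lid_angle below 0.04 rad and value of joint lever_angle below 0.03 rad and not (velocity of joint selector_turn above 0.1 rad/s) and velocity of joint lid_angle below 0.1 rad/s and distance of each of reagent, slide_case, beaker from where it was at the start of the episode below 0.03 m).
It fails at once if a bystander is knocked away (over 40 mm) (distance of any of reagent, slide_case, beaker from where it was at the start of the episode above 0.04 m).
It fails at once if the lid itself is pushed or lifted (over 4 N) (contact force between any of the fingers, the arm and lid above 4 N).
It also fails if it takes over 72 s, if anything falls off the work surface, if the arm or the gripper's body presses on something with over 40 N, if the wrist force passes 120 N, or if a joint passes its speed limit or range.

### The arm

A 6-joint arm with a two-finger parallel gripper is mounted at the origin on the work surface. World frame = base frame: x ahead of the robot, y to its left, z up, the work surface at z = 0. Lengths are in m, angles in degrees, forces in N, time in s.
With the tool pointing down it reaches from about 0.375 to 0.9 m from the base axis. Payload 3.1 kg.
Tool frame: the origin (TCP) lies between the finger pads; the fingertips stand 11 mm ahead of it and the grasp point (between the pads) lies 8 mm behind it; z points along the fingers, y is the line along which they close (so a half turn about z gives the same grasp; the last joint's range is limited). The gripper opens to 87 mm and grips with 3 to 60 N. Pads are 19 mm wide; open, the fingers measure 117 mm over their backs; the gripper's body (75 mm by 190 mm) begins 51 mm behind the grasp point.
Start: joints at [59.559, 30.224, 82.088, -0, 67.689, -10.227], TCP at [0.216, 0.586, 0.234] pointing down, gripper open.
Joint ranges: [-176.69, 176.69], [-43.24, 126.21], [12.49, 139.97], [-82, 262], [0, 151.66], [-163.58, 163.58]. Speed limits (degrees/s): [159.86, 159.86, 180, 180, 180, 180].

### API

Orientations are given as a 3x3 rotation matrix whose columns are the frame's x, y, z axes.
In Python, from rig import bot, viewer, workorder, nets gives the robot as it stands. The module is installed in compiled form; this text tells all that it offers.
- The arm moves only by the tool move_arm, never from a script. Its argument "increments" is a list of rows, each a list of 7 numbers: the shift along the tool's x, y, z normalised to -1 to 1, where 1 is 0.3 m, then the turn, a rotation vector about the tool's x, y, z normalised to -1 to 1, where 1 is pi rad, then the opening, from 0 (shut) to 1 (fully open). In form: [[tx, ty, tz, wx, wy, wz, grip], ...]. A call has 1 to 10 rows; each row is the pose to reach, as a shift and turn from the pose commanded when the call began, along the tool's axes at that moment, turning the shorter way round; what a row does not reach only later rows make up. A row lasts 1/12 s, in which the tool goes at most 41.7 mm and 7.16 degrees, less where a joint would pass 70% of its speed; a pose out of reach is approached as far as the arm can. A call with a number of a shift or a turn outside -1 to 1 is refused whole. A call with a gripper value outside its range is refused whole. The fingers move at their own pace and stop on an object; the grip force is fixed at half the most. Time passes only in rows, so rows that repeat a pose let the fingers close. It gives the time, the measured TCP pose, the force, the opening and the grip force at its end, in the units of the state.
- bot.read_state(): the state, without advancing time (a new reading comes with each control period).
- viewer.capture(name): name is "side" or "top"; returns a dict with "image" (384x512x3 uint8, blue, green, red), "K" (3x3 intrinsics, pixels), "eye" and "orientation" of the camera in the world. Camera axes: x right, y up, looking along -z (the intrinsics and any distortion apply to the point x, -y, -z); pixel columns grow to the right and rows downward; lengths in m; the calibration is good to about 2 mm. A picture is of the moment at which its call begins. There is no depth.
- workorder.hand_in(): hands the job in; it is judged then, once.
Trained networks look in the newest picture that a camera, given by its name, has taken for a name from the list of things; names that differ only in an ending like _2 or _b are one class to them, and where a whole thing is asked for, a point or a joint stands for the part that bears it (a point fixed in the world has none). Each returns a list of dicts, best first, with "conf" (0 to 1); they miss things now and then, are a little off and sometimes report something else, mostly with a low value. They report only what shows in the picture. A call takes as long as a camera call.
- nets.find_in(camera, thing): "location" ([column, row] in pixels, amid what is visible of it).
The state is a dict: "time_s": time; "joint_positions": joint angles; "qvel": joint speeds; "tau": joint torques, N m; "position": TCP position; "tcp_rot": TCP orientation; "force": force on the tool from outside, world axes, zero at the start; "moment": the same for the moment, N m; "opening": opening from 0.0 (shut) to 1.0 (fully open); "grasp_force": force on a finger pad.
Only numpy, scipy, OpenCV 4.12 (cv2) and the standard library are available. Lean on these libraries where they do the work, as an engineer would, in place of code of your own. Each camera call takes 0.05 s, during which the arm holds its last target. There are 200 camera calls.

## Working session

There is one attempt and no reset: what is moved stays moved. The work goes in short steps, Python scripts to look and compute and a tool call to move; the robot and the scene stay as the last step left them, time stands still between calls to the robot, and variables do not carry over. Pictures are saved under pics/ and viewed, at most 10 in all, crops included, and the job is handed in when it is done.

Besides the shell and the picture viewer there is one more tool, called after "Emit:" by a JSON object that holds its "method" and its "body", one argument or row to a line. move_arm: Moves the arm, as the interface text tells. Its arguments: {"type":"object","properties":{"increments":{"type":"array"}},"required":["increments"]}

```bash
mkdir -p pics; cat > h.py <<'E'
import numpy as np, cv2
from rig import bot, viewer, workorder, nets
def ray(c,px):
    K=c["K"]; d=np.linalg.inv(K)@np.array([px[0],px[1],1.]); d=np.array([d[0],-d[1],-d[2]])
    return np.array(c["eye"]),np.array(c["orientation"])@(d/np.linalg.norm(d))
def tri(rs):
    A=np.zeros((3,3));b=np.zeros(3)
    for e,d in rs:
        P=np.eye(3)-np.outer(d,d);A+=P;b+=P@e
    p=np.linalg.solve(A,b); return p,[np.linalg.norm((np.eye(3)-np.outer(d,d))@(p-e))*1000 for e,d in rs]
def atz(r,z): return r[0]+r[1]*(z-r[0][2])/r[1][2]
def proj(c,p):
    q=np.array(c["orientation"]).T@(np.array(p)-np.array(c["eye"])); q=np.array([q[0],-q[1],-q[2]]); q=c["K"]@q; return q[:2]/q[2]
E
python3 - <<'E'
from h import *
np.set_printoptions(precision=4,suppress=True)
C={n:viewer.capture(n) for n in("side","top")}
for n,c in C.items(): cv2.imwrite(f"pics/{n}0.png",c["image"]); print(n,c["eye"],c["K"].tolist(), [k for k in c])
for t in "dryer selector selector_grip lever lever_pad lid reagent slide_case beaker".split():
    rs=[]
    for n,c in C.items():
        f=nets.find_in(n,t)
        print(t,n,[(np.round(x["location"],1),round(x["conf"],2)) for x in f[:2]])
        if f: rs.append(ray(c,f[0]["location"]))
    if len(rs)==2: print("   ",*tri(rs))
print(bot.read_state())
E
```

```text
side [ 0.3655 -0.6781  0.7728] [[439.10952185218935, 0.0, 252.70876615859592], [0.0, 439.10952185218935, 193.5007889495412], [0.0, 0.0, 1.0]] ['image', 'K', 'eye', 'orientation']
top [0.3403 0.024  1.4634] [[499.8268795128914, 0.0, 254.0438043501016], [0.0, 499.8268795128914, 199.71017074498184], [0.0, 0.0, 1.0]] ['image', 'K', 'eye', 'orientation']
dryer side [(array([287.5, 231.7]), 0.7), (array([194.7, 225.5]), 0.28)]
dryer top [(array([275.3, 188.7]), 0.58)]
    [ 0.6599 -0.0392  0.0073] [np.float64(4.660146230235106), np.float64(4.660146230234995)]
selector side [(array([296. , 244.9]), 0.74)]
selector top [(array([319.2, 190.1]), 0.73), (array([256.1, 188.9]), 0.71)]
    [ 0.6297 -0.1566  0.1016] [np.float64(1.03486103500399), np.float64(1.0348610350042582)]
selector_grip side [(array([294. , 244.9]), 0.86)]
selector_grip top [(array([314.9, 188.9]), 0.96)]
    [ 0.6334 -0.1457  0.0892] [np.float64(1.5377379510869489), np.float64(1.5377379510871168)]
lever side [(array([198. , 225.4]), 0.64)]
lever top [(array([268.8, 256.2]), 0.79)]
    [ 0.4554 -0.0131  0.0709] [np.float64(5.
[... 969 characters left out ...]
 182.4]), 0.96), (array([265.5, 255.6]), 0.35)]
    [ 0.6534 -0.3275  0.0606] [np.float64(3.541948302144022), np.float64(3.5419483021440663)]
{'time_s': 1.0, 'joint_positions': array([ 59.5594,  30.221 ,  82.0884,  -0.0001,  67.69  , -10.2286]), 'qvel': array([-0.0021,  0.1012,  0.0046,  0.0142,  0.0398, -0.0378]), 'tau': array([  0.    , -44.0017, -17.699 ,   0.0635,   0.0503,   0.    ]), 'position': array([0.2159, 0.5865, 0.2336]), 'tcp_rot': array([[-0.9384,  0.3455,  0.    ],
       [ 0.3455,  0.9384,  0.    ],
       [-0.    ,  0.    , -1.    ]]), 'force': array([-1.084 , -0.0333, -0.1807]), 'moment': array([-0.0047, -0.0046,  0.0232]), 'grasp_force': 0.0, 'opening': 1.0014564121262544}
```

```bash
python3 - <<'E'
import cv2
t=cv2.imread("pics/top0.png"); cv2.imwrite("pics/top0c.png",cv2.resize(t[110:290,160:420],None,fx=3,fy=3,interpolation=cv2.INTER_CUBIC))
E
```

```text
(no output)
```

View pics/top0c.png

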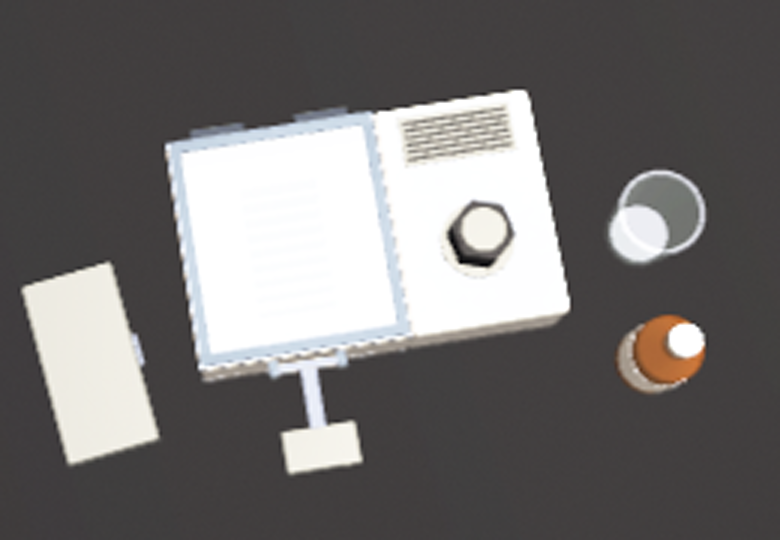

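View pics/side0.png

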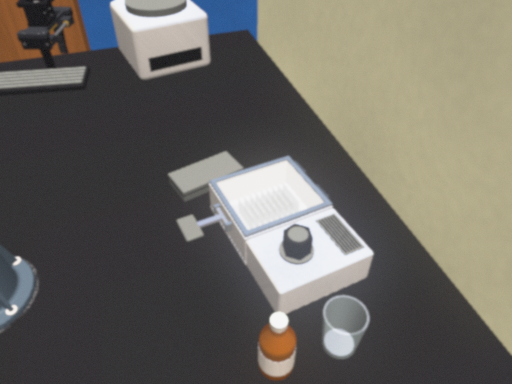

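The top view shows the dryer turned a few degrees, with its right-hand top corners at about pixels (336,140) and (350,213). The knob is at about (321,187), the pad at about (267,259), and the bottle and beaker stand right of the housing. The side view agrees: knob (297,240), pad (190,227).

```bash
python3 - <<'E'
from h import *
np.set_printoptions(precision=4,suppress=True)
C={n:viewer.capture(n) for n in("side","top")}
c=C["top"]; f=lambda x,y:(160+(x+.5)/3-.5,110+(y+.5)/3-.5)
A=atz(ray(c,f(527,90)),.085);B=atz(ray(c,f(570,308)),.085)
print(A,B,np.linalg.norm(A-B)); v=A-B; yaw=np.arctan2(v[1],v[0]); print("yaw",np.degrees(yaw))
pad=[atz(ray(c,f(*q)),.069) for q in((281,431),(353,421),(362,462),(289,473))]; print(pad,np.mean(pad,0)); w=pad[0]-pad[1];w2=pad[3]-pad[2];print(np.degrees(np.arctan2(-w[0],w[1])),np.degrees(np.arctan2(-w2[0],w2[1])))
R=lambda a:np.array([[np.cos(a),-np.sin(a)],[np.sin(a),np.cos(a)]])
o=(A+B)[:2]/2+R(yaw)@[0,.1775]; print("dryer from right edge",o,"knob",o+R(yaw)@[-.03,-.095],"pad",o+R(yaw)@[-.196,.08])
print("knobtop disc",atz(ray(c,f(484,229)),.135))
print("proj knob top at pred", [proj(C[n],list(o+R(yaw)@[-.03,-.095])+[.135]) for n in C])
a=cv2.resize(C["top"]["image"][166:214,296:346],(500,480),interpolation=cv2.INTER_CUBIC)
b=cv2.resize(C["side"]["image"][215:269,272:324],(500,519),interpolation=cv2.INTER_CUBIC)[:480]
im=np.hstack([a,b]); im=cv2.resize(im,(800,384)); cv2.imwrite("pics/knob.png",cv2.convertScaleAbs(im,alpha=1.3))
print(bot.read_state()["time_s"])
E
```

```text
[ 0.7794 -0.2111  0.085 ] [ 0.5672 -0.2409  0.085 ] 0.21435638345669933
yaw 8.011998125749274
[array([0.4589, 0.0301, 0.069 ]), array([ 0.467, -0.037,  0.069]), array([ 0.429 , -0.0443,  0.069 ]), array([0.4201, 0.0233, 0.069 ])] [ 0.4438 -0.007   0.069 ]
6.903687698983191 7.525467464581182
dryer from right edge [ 0.6486 -0.0502] knob [ 0.6321 -0.1485] pad [0.4433 0.0017]
knobtop disc [ 0.6329 -0.1573  0.135 ]
proj knob top at pred [array([296.1729, 230.5711]), array([317.7734, 186.3321])]
1.1
```

View pics/knob.png

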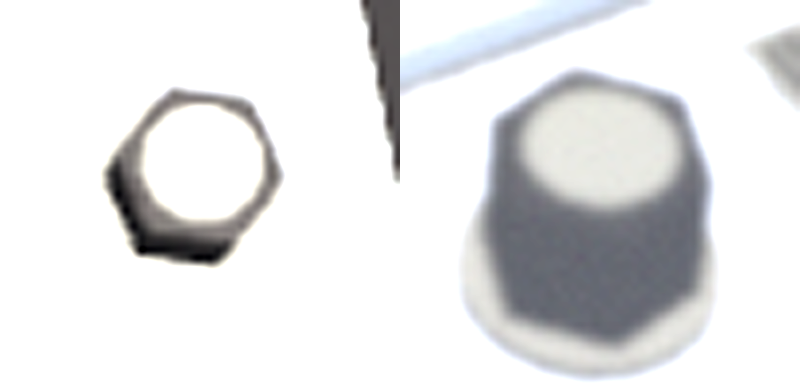

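Knob from the disc centre (321.4,186): (0.633, -0.157). The pad measures (0.444, -0.007), and the knob-to-pad offset matches the given geometry at yaw 8°. The hexagon's flats face about -10°, 50° and 110° in the world. I'm setting out towards the knob.

Emit:
{"method": "move_arm", "body": {
  "increments": [
    [-1, -0.854, 0, 0, 0, 0.38, 1],
    [-1, -0.854, 0, 0, 0, 0.38, 1],
    [-1, -0.854, 0, 0, 0, 0.38, 1],
    [-1, -0.854, 0, 0, 0, 0.38, 1],
    [-1, -0.854, 0, 0, 0, 0.38, 1],
    [-1, -0.854, 0, 0, 0, 0.38, 1],
    [-1, -0.854, 0, 0, 0, 0.38, 1],
    [-1, -0.854, 0, 0, 0, 0.38, 1],
    [-1, -0.854, 0, 0, 0, 0.38, 1],
    [-1, -0.854, 0, 0, 0, 0.38, 1]
  ]
}}

```text
time_s: 1.93
position: [0.4112, 0.239, 0.2339]
tcp_rot: [[-0.016, 1.0, 0.002], [1.0, 0.016, -0.001], [-0.001, 0.002, -1.0]]
force: [0.6, 0.4, -0.5]
opening: 0.997
grasp_force: 0.0
```

```bash
cat > g.py <<'E'
from h import *
import sys
np.set_printoptions(precision=4,suppress=True)
def go(x,y,z,yaw):
    s=bot.read_state(); R=np.array(s["tcp_rot"]); d=R.T@(np.array([x,y,z])-s["position"])/.3
    y0=np.degrees(np.arctan2(R[1,1],R[0,1])); print("t",round(s["time_s"],2),"pos",s["position"],"yaw",round(y0,2),"q6",s["joint_positions"][5],"F",s["force"],"M",s["moment"],"op",round(s["opening"],3),"g",s["grasp_force"])
    print("shift",d,"wz",(y0-yaw)/180)
if __name__=="__main__": go(*map(float,sys.argv[1:5]))
E
python3 g.py .633 -.157 .2 -130
python3 - <<'E'
from h import *
np.set_printoptions(precision=4,suppress=True)
c=viewer.capture("top");s=viewer.capture("side")
p,e=tri([ray(c,(321.4,186)),ray(s,(298.4,232.6))]);print(p,e)
for px in((175,92),(250,103),(281,175)):
    w=atz(ray(c,(296+px[0]/8-.5,166+px[1]/8-.5)),.135); v=w-[.633,-.157,.135]; print(np.degrees(np.arctan2(v[1],v[0])),np.linalg.norm(v))
E
```

```text
t 1.93 pos [0.4112 0.239  0.2339] yaw 0.91 q6 15.868700373638935 F [ 0.6421  0.3566 -0.4769] M [-0.0886  0.0768  0.0063] op 0.997 g 0.0
shift [-1.3315  0.718   0.1159] wz 0.7272882987170519
[ 0.6323 -0.1579  0.1388] [np.float64(0.2717927629986539), np.float64(0.27179276299865784)]
18.72114569153924 0.02658124217681215
-38.95419071111108 0.026829802893865815
-99.58822013104154 0.026646025399385403
```

Emit:
{"method": "move_arm", "body": {
  "increments": [
    [-1, 0.54, 0, 0, 0, 0.365, 1],
    [-1, 0.54, 0, 0, 0, 0.365, 1],
    [-1, 0.54, 0, 0, 0, 0.365, 1],
    [-1, 0.54, 0, 0, 0, 0.365, 1],
    [-1, 0.54, 0, 0, 0, 0.365, 1],
    [-1, 0.54, 0, 0, 0, 0.365, 1],
    [-1, 0.54, 0, 0, 0, 0.365, 1],
    [-1, 0.54, 0, 0, 0, 0.365, 1],
    [-1, 0.54, 0, 0, 0, 0.365, 1],
    [-1, 0.54, 0, 0, 0, 0.365, 1]
  ]
}}

```text
time_s: 2.87
position: [0.58, -0.0553, 0.2334]
tcp_rot: [[0.903, 0.429, 0.002], [0.429, -0.903, -0.0], [0.001, 0.001, -1.0]]
force: [0.2, 1.4, 0.5]
opening: 0.997
grasp_force: 0.0
```

```bash
python3 g.py .6325 -.157 .18 -130
```

```text
t 2.87 pos [ 0.58   -0.0553  0.2334] yaw -64.58 q6 48.139811494581906 F [0.1715 1.4404 0.5112] M [-0.0297  0.138   0.0175] op 0.997 g 0.0
shift [0.0123 0.381  0.1783] wz 0.36341905648654405
```

Emit:
{"method": "move_arm", "body": {
  "increments": [
    [0.012, 0.381, 0.178, 0, 0, 0.363, 1],
    [0.012, 0.381, 0.178, 0, 0, 0.363, 1],
    [0.012, 0.381, 0.178, 0, 0, 0.363, 1],
    [0.012, 0.381, 0.178, 0, 0, 0.363, 1],
    [0.012, 0.381, 0.178, 0, 0, 0.363, 1],
    [0.012, 0.381, 0.178, 0, 0, 0.363, 1],
    [0.012, 0.381, 0.178, 0, 0, 0.363, 1],
    [0.012, 0.381, 0.178, 0, 0, 0.363, 1],
    [0.012, 0.381, 0.178, 0, 0, 0.363, 1],
    [0.012, 0.381, 0.178, 0, 0, 0.363, 1]
  ]
}}

```text
time_s: 3.7
position: [0.6303, -0.1519, 0.18]
tcp_rot: [[0.772, -0.636, -0.002], [-0.636, -0.772, 0.002], [-0.002, -0.0, -1.0]]
force: [-0.2, 0.1, 0.2]
opening: 0.997
grasp_force: 0.0
```

```bash
python3 g.py .6325 -.157 .112 -130; python3 - <<'E'
from h import *
for n,(r0,r1,c0,c1) in {"side":(160,290,210,384),"top":(130,250,250,410)}.items():
    c=viewer.capture(n);globals()[n]=c["image"][r0:r1,c0:c1]
a=cv2.resize(side,(400,299));b=cv2.resize(top,(400,299));cv2.imwrite("pics/above.png",np.hstack([a,b]))
E
```

```text
t 3.7 pos [ 0.6303 -0.1519  0.18  ] yaw -129.49 q6 106.04353684700355 F [-0.1664  0.1395  0.1803] M [0.0364 0.1749 0.0667] op 0.997 g 0.0
shift [0.0169 0.0085 0.2267] wz 0.002809481718627656
```

View pics/above.png

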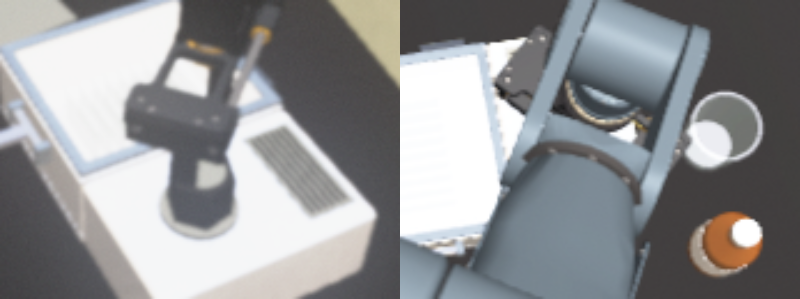

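The side view shows the gripper right above the knob at crop (200,175), with the fingers straddling it and the beaker and bottle clear. I'm descending.

Emit:
{"method": "move_arm", "body": {
  "increments": [
    [0, 0, 0.1, 0, 0, 0, 1],
    [0, 0, 0.2, 0, 0, 0, 1],
    [0, 0, 0.227, 0, 0, 0, 1],
    [0, 0, 0.227, 0, 0, 0, 1]
  ]
}}

```text
time_s: 4.13
position: [0.6286, -0.1532, 0.1092]
tcp_rot: [[0.772, -0.636, -0.007], [-0.636, -0.772, 0.003], [-0.007, 0.002, -1.0]]
force: [0.3, -0.1, -0.6]
opening: 0.999
grasp_force: 0.0
```

```bash
python3 g.py .6325 -.157 .112 -130
```

```text
t 4.13 pos [ 0.6286 -0.1532  0.1092] yaw -129.47 q6 105.88411544105045 F [ 0.3309 -0.102  -0.5905] M [ 0.0108  0.201  -0.012 ] op 0.999 g 0.0
shift [ 0.0181  0.0014 -0.0095] wz 0.0029212062029924054
```

Emit:
{"method": "move_arm", "body": {
  "increments": [
    [0.016, 0.001, -0.008, 0, 0, 0.002, 1],
    [0.016, 0.001, -0.008, 0, 0, 0.002, 1],
    [0.016, 0.001, -0.008, 0, 0, 0.002, 0.5],
    [0.016, 0.001, -0.008, 0, 0, 0.002, 0.3],
    [0.016, 0.001, -0.008, 0, 0, 0.002, 0],
    [0.016, 0.001, -0.008, 0, 0, 0.002, 0],
    [0.016, 0.001, -0.008, 0, 0, 0.002, 0]
  ]
}}

```text
time_s: 4.72
position: [0.6344, -0.1584, 0.1149]
tcp_rot: [[0.766, -0.643, 0.0], [-0.643, -0.766, -0.0], [0.0, -0.0, -1.0]]
force: [-0.8, -0.1, -0.4]
opening: 0.71
grasp_force: 0.0
```

```bash
python3 g.py .6325 -.157 .112 -130
```

```text
t 4.72 pos [ 0.6344 -0.1584  0.1149] yaw -130.01 q6 106.22182562852831 F [-0.7727 -0.1126 -0.4408] M [ 0.026   0.1496 -0.0121] op 0.71 g 0.0
shift [-0.0079  0.0007  0.0095] wz -6.0429421955790174e-05
```

Emit:
{"method": "move_arm", "body": {
  "increments": [
    [-0.006, 0, 0, 0, 0, 0, 0],
    [-0.006, 0, 0, 0, 0, 0, 0],
    [-0.006, 0, 0, 0, 0, 0, 0],
    [-0.006, 0, 0, 0, 0, 0, 0],
    [-0.006, 0, 0, 0, 0, 0, 0]
  ]
}}

```text
time_s: 5.13
position: [0.6328, -0.157, 0.1145]
tcp_rot: [[0.766, -0.643, -0.001], [-0.643, -0.766, 0.0], [-0.001, 0.0, -1.0]]
force: [-0.7, 0.5, 1.8]
opening: 0.598
grasp_force: 30.0
```

```bash
python3 g.py .6325 -.157 .112 -130
```

```text
t 5.13 pos [ 0.6328 -0.157   0.1145] yaw -130.01 q6 106.26966235718292 F [-0.6505  0.4829  1.8125] M [0.1298 0.3143 0.0095] op 0.598 g 30.00024898443371
shift [-0.0006  0.0007  0.0084] wz -4.670724646934509e-05
```

Emit:
{"method": "move_arm", "body": {
  "increments": [
    [0, 0, 0, 0, 0, -0.035, 0],
    [0, 0, 0, 0, 0, -0.07, 0],
    [0, 0, 0, 0, 0, -0.1, 0],
    [0, 0, 0, 0, 0, -0.1, 0]
  ]
}}

```text
time_s: 5.47
position: [0.6328, -0.1568, 0.1145]
tcp_rot: [[0.928, -0.373, -0.001], [-0.373, -0.928, 0.001], [-0.001, -0.0, -1.0]]
force: [-0.6, 2.0, 1.7]
opening: 0.592
grasp_force: 30.0
```

```bash
cat > m.py <<'E'
from h import *
np.set_printoptions(precision=3,suppress=True)
s=bot.read_state();R=np.array(s["tcp_rot"])
print("t",round(s["time_s"],2),"yaw",round(float(np.degrees(np.arctan2(R[1,1],R[0,1]))),2),"Mz",round(float(s["moment"][2]),3),"pos",s["position"],"F",s["force"],"op",round(s["opening"],3),"q6",round(s["joint_positions"][5],1))
E
python3 m.py
```

```text
t 5.47 yaw -111.93 Mz 0.006 pos [ 0.633 -0.157  0.114] F [-0.559  1.968  1.681] op 0.592 q6 88.2
```

Emit:
{"method": "move_arm", "body": {
  "increments": [
    [0, 0, 0, 0, 0, -0.035, 0],
    [0, 0, 0, 0, 0, -0.065, 0],
    [0, 0, 0, 0, 0, -0.065, 0]
  ]
}}

```text
time_s: 5.72
position: [0.6329, -0.1567, 0.1145]
tcp_rot: [[0.984, -0.179, -0.0], [-0.179, -0.984, 0.001], [-0.0, -0.001, -1.0]]
force: [-1.4, 1.6, 2.3]
opening: 0.597
grasp_force: 30.0
```

```bash
python3 m.py
```

```text
t 5.72 yaw -100.33 Mz 0.159 pos [ 0.633 -0.157  0.115] F [-1.353  1.615  2.282] op 0.597 q6 76.6
```

Emit:
{"method": "move_arm", "body": {
  "increments": [
    [0, 0, 0, 0, 0, -0.035, 0],
    [0, 0, 0, 0, 0, -0.065, 0],
    [0, 0, 0, 0, 0, -0.065, 0]
  ]
}}

```text
time_s: 5.97
position: [0.6329, -0.1565, 0.1145]
tcp_rot: [[1.0, 0.022, -0.0], [0.022, -1.0, 0.001], [-0.0, -0.001, -1.0]]
force: [-1.3, 2.3, 2.4]
opening: 0.596
grasp_force: 30.0
```

```bash
python3 m.py
```

```text
t 5.97 yaw -88.71 Mz 0.228 pos [ 0.633 -0.157  0.115] F [-1.272  2.302  2.374] op 0.596 q6 65.0
```

Emit:
{"method": "move_arm", "body": {
  "increments": [
    [0, 0, 0, 0, 0, -0.035, 0],
    [0, 0, 0, 0, 0, -0.065, 0],
    [0, 0, 0, 0, 0, -0.065, 0]
  ]
}}

```text
time_s: 6.22
position: [0.6329, -0.1564, 0.1145]
tcp_rot: [[0.975, 0.223, -0.0], [0.223, -0.975, 0.001], [-0.0, -0.001, -1.0]]
force: [0.1, 2.6, 2.3]
opening: 0.597
grasp_force: 30.0
```

```bash
python3 m.py
```

```text
t 6.22 yaw -77.14 Mz -0.034 pos [ 0.633 -0.156  0.114] F [0.129 2.644 2.294] op 0.597 q6 53.4
```

Emit:
{"method": "move_arm", "body": {
  "increments": [
    [0, 0, 0, 0, 0, -0.035, 0],
    [0, 0, 0, 0, 0, -0.065, 0],
    [0, 0, 0, 0, 0, -0.065, 0]
  ]
}}

```text
time_s: 6.47
position: [0.6328, -0.1563, 0.1145]
tcp_rot: [[0.91, 0.416, -0.001], [0.416, -0.91, 0.001], [0.0, -0.002, -1.0]]
force: [-0.4, 3.3, 2.8]
opening: 0.594
grasp_force: 30.0
```

```bash
python3 m.py
```

```text
t 6.47 yaw -65.44 Mz 0.106 pos [ 0.633 -0.156  0.114] F [-0.432  3.346  2.817] op 0.594 q6 41.7
```

Emit:
{"method": "move_arm", "body": {
  "increments": [
    [0, 0, 0, 0, 0, -0.035, 0],
    [0, 0, 0, 0, 0, -0.065, 0],
    [0, 0, 0, 0, 0, -0.065, 0]
  ]
}}

```text
time_s: 6.72
position: [0.6327, -0.1562, 0.1145]
tcp_rot: [[0.806, 0.591, -0.001], [0.591, -0.806, 0.002], [0.0, -0.002, -1.0]]
force: [-1.4, 4.3, 3.4]
opening: 0.598
grasp_force: 30.0
```

```bash
python3 m.py
```

```text
t 6.72 yaw -53.75 Mz 0.239 pos [ 0.633 -0.156  0.114] F [-1.356  4.278  3.351] op 0.598 q6 30.0
```

Emit:
{"method": "move_arm", "body": {
  "increments": [
    [0, 0, 0, 0, 0, -0.035, 0],
    [0, 0, 0, 0, 0, -0.065, 0],
    [0, 0, 0, 0, 0, -0.065, 0]
  ]
}}

```text
time_s: 6.97
position: [0.633, -0.156, 0.1143]
tcp_rot: [[0.675, 0.738, 0.0], [0.737, -0.675, 0.003], [0.003, -0.002, -1.0]]
force: [-1.5, 5.7, 3.0]
opening: 0.617
grasp_force: 31.1
```

```bash
python3 m.py
```

```text
t 6.97 yaw -42.48 Mz -1.088 pos [ 0.633 -0.156  0.114] F [-1.543  5.683  3.011] op 0.617 q6 18.6
```

Mz is -1.09 Nm with the pads prised apart, so this is the stop, and the knob started in click 2. I'm easing off and holding briefly, then regripping 60° further round so joint 6 has room for the clockwise turn.

Emit:
{"method": "move_arm", "body": {
  "increments": [
    [0, 0, 0, 0, 0, 0.02, 0],
    [0, 0, 0, 0, 0, 0.02, 0],
    [0, 0, 0, 0, 0, 0.02, 0]
  ]
}}

```text
time_s: 7.22
position: [0.633, -0.1561, 0.1143]
tcp_rot: [[0.718, 0.696, -0.0], [0.696, -0.718, 0.002], [0.001, -0.001, -1.0]]
force: [-0.3, 5.9, 2.9]
opening: 0.613
grasp_force: 28.8
```

```bash
python3 m.py
```

```text
t 7.22 yaw -45.87 Mz -0.003 pos [ 0.633 -0.156  0.114] F [-0.337  5.873  2.897] op 0.613 q6 22.1
```

Emit:
{"method": "move_arm", "body": {
  "increments": [
    [0, 0, 0, 0, 0, 0, 1],
    [0, 0, 0, 0, 0, 0, 1],
    [0, 0, 0, 0, 0, 0, 1],
    [0, 0, 0, 0, 0, 0, 1],
    [0, 0, 0, 0, 0, 0, 1]
  ]
}}

```text
time_s: 7.63
position: [0.6332, -0.158, 0.1144]
tcp_rot: [[0.713, 0.701, 0.0], [0.701, -0.713, -0.001], [-0.0, 0.001, -1.0]]
force: [0.0, 0.8, -0.3]
opening: 0.909
grasp_force: 0.0
```

```bash
python3 m.py
```

```text
t 7.63 yaw -45.52 Mz 0.013 pos [ 0.633 -0.158  0.114] F [ 0.02   0.825 -0.348] op 0.909 q6 21.8
```

Emit:
{"method": "move_arm", "body": {
  "increments": [
    [0.005, -0.005, 0, 0, 0, -0.314, 1],
    [0.005, -0.005, 0, 0, 0, -0.314, 1],
    [0.005, -0.005, 0, 0, 0, -0.314, 1],
    [0.005, -0.005, 0, 0, 0, -0.314, 1],
    [0.005, -0.005, 0, 0, 0, -0.314, 1],
    [0.005, -0.005, 0, 0, 0, -0.314, 1],
    [0.005, -0.005, 0, 0, 0, -0.314, 1],
    [0.005, -0.005, 0, 0, 0, -0.314, 1],
    [0.005, -0.005, 0, 0, 0, -0.314, 1],
    [0.005, -0.005, 0, 0, 0, -0.314, 1]
  ]
}}

```text
time_s: 8.47
position: [0.6331, -0.1554, 0.1144]
tcp_rot: [[-0.189, 0.982, 0.0], [0.982, 0.189, -0.0], [-0.0, 0.0, -1.0]]
force: [-0.5, 0.0, -0.4]
opening: 1.0
grasp_force: 0.0
```

Emit:
{"method": "move_arm", "body": {
  "increments": [
    [0, 0, 0, 0, 0, 0, 0],
    [0, 0, 0, 0, 0, 0, 0],
    [0, 0, 0, 0, 0, 0, 0],
    [0, 0, 0, 0, 0, 0, 0],
    [0, 0, 0, 0, 0, 0, 0],
    [0, 0, 0, 0, 0, 0, 0],
    [0, 0, 0, 0, 0, 0, 0],
    [0, 0, 0, 0, 0, 0, 0],
    [0, 0, 0, 0, 0, 0, 0]
  ]
}}

```text
time_s: 9.22
position: [0.6321, -0.1551, 0.1144]
tcp_rot: [[-0.193, 0.981, -0.002], [0.981, 0.193, -0.0], [0.0, -0.002, -1.0]]
force: [-2.9, -0.9, 0.5]
opening: 0.599
grasp_force: 29.6
```

```bash
python3 m.py
```

```text
t 9.22 yaw 11.11 Mz -0.071 pos [ 0.632 -0.155  0.114] F [-2.939 -0.856  0.544] op 0.599 q6 -34.7
```

Emit:
{"method": "move_arm", "body": {
  "increments": [
    [0, 0, 0, 0, 0, 0.035, 0],
    [0, 0, 0, 0, 0, 0.055, 0],
    [0, 0, 0, 0, 0, 0.055, 0]
  ]
}}

```text
time_s: 9.47
position: [0.6324, -0.1552, 0.1144]
tcp_rot: [[-0.021, 1.0, -0.002], [1.0, 0.021, -0.0], [-0.0, -0.002, -1.0]]
force: [-3.1, -1.3, 0.8]
opening: 0.599
grasp_force: 29.5
```

```bash
python3 m.py
```

```text
t 9.47 yaw 1.18 Mz 0.053 pos [ 0.632 -0.155  0.114] F [-3.087 -1.259  0.782] op 0.599 q6 -24.7
```

Emit:
{"method": "move_arm", "body": {
  "increments": [
    [0, 0, 0, 0, 0, 0.035, 0],
    [0, 0, 0, 0, 0, 0.055, 0],
    [0, 0, 0, 0, 0, 0.055, 0]
  ]
}}

```text
time_s: 9.72
position: [0.6326, -0.1552, 0.1144]
tcp_rot: [[0.151, 0.989, -0.001], [0.989, -0.151, -0.0], [-0.0, -0.001, -1.0]]
force: [-3.0, -1.8, 1.8]
opening: 0.604
grasp_force: 29.6
```

```bash
python3 m.py
```

```text
t 9.72 yaw -8.67 Mz -0.074 pos [ 0.633 -0.155  0.114] F [-2.988 -1.844  1.841] op 0.604 q6 -14.9
```

Emit:
{"method": "move_arm", "body": {
  "increments": [
    [0, 0, 0, 0, 0, 0.035, 0],
    [0, 0, 0, 0, 0, 0.055, 0],
    [0, 0, 0, 0, 0, 0.055, 0]
  ]
}}

```text
time_s: 9.97
position: [0.6328, -0.1552, 0.1144]
tcp_rot: [[0.318, 0.948, -0.001], [0.948, -0.318, -0.0], [-0.0, -0.001, -1.0]]
force: [-3.5, -2.1, 1.1]
opening: 0.599
grasp_force: 29.8
```

```bash
python3 m.py
```

```text
t 9.97 yaw -18.54 Mz -0.205 pos [ 0.633 -0.155  0.114] F [-3.55  -2.111  1.098] op 0.599 q6 -5.0
```

Emit:
{"method": "move_arm", "body": {
  "increments": [
    [0, 0, 0, 0, 0, 0.035, 0],
    [0, 0, 0, 0, 0, 0.055, 0],
    [0, 0, 0, 0, 0, 0.055, 0]
  ]
}}

```text
time_s: 10.22
position: [0.633, -0.1553, 0.1144]
tcp_rot: [[0.474, 0.88, -0.0], [0.88, -0.474, -0.001], [-0.001, 0.0, -1.0]]
force: [-2.4, -2.0, 1.3]
opening: 0.6
grasp_force: 29.4
```

```bash
python3 m.py
```

```text
t 10.22 yaw -28.31 Mz 0.107 pos [ 0.633 -0.155  0.114] F [-2.447 -1.995  1.315] op 0.6 q6 4.8
```

Click 1 flipped at about yaw -22. Continuing.

Emit:
{"method": "move_arm", "body": {
  "increments": [
    [0, 0, 0, 0, 0, 0.035, 0],
    [0, 0, 0, 0, 0, 0.055, 0],
    [0, 0, 0, 0, 0, 0.055, 0]
  ]
}}

```text
time_s: 10.47
position: [0.6332, -0.1554, 0.1144]
tcp_rot: [[0.619, 0.786, 0.0], [0.786, -0.619, -0.001], [-0.0, 0.001, -1.0]]
force: [-2.3, -1.7, 0.7]
opening: 0.6
grasp_force: 29.5
```

```bash
python3 m.py
```

```text
t 10.47 yaw -38.21 Mz 0.079 pos [ 0.633 -0.155  0.114] F [-2.327 -1.681  0.686] op 0.6 q6 14.6
```

Emit:
{"method": "move_arm", "body": {
  "increments": [
    [0, 0, 0, 0, 0, 0.035, 0],
    [0, 0, 0, 0, 0, 0.055, 0],
    [0, 0, 0, 0, 0, 0.055, 0]
  ]
}}

```text
time_s: 10.72
position: [0.6333, -0.1556, 0.1144]
tcp_rot: [[0.745, 0.667, 0.001], [0.667, -0.745, -0.001], [0.0, 0.001, -1.0]]
force: [-0.5, -4.3, -0.8]
opening: 0.595
grasp_force: 29.6
```

```bash
python3 m.py
```

```text
t 10.72 yaw -48.13 Mz -0.133 pos [ 0.633 -0.156  0.114] F [-0.526 -4.335 -0.839] op 0.595 q6 24.6
```

Emit:
{"method": "move_arm", "body": {
  "increments": [
    [0, 0, 0, 0, 0, 0.035, 0],
    [0, 0, 0, 0, 0, 0.055, 0],
    [0, 0, 0, 0, 0, 0.055, 0]
  ]
}}

```text
time_s: 10.97
position: [0.6335, -0.1558, 0.1144]
tcp_rot: [[0.848, 0.529, 0.001], [0.529, -0.848, -0.001], [0.0, 0.001, -1.0]]
force: [-1.4, -4.3, -0.1]
opening: 0.599
grasp_force: 29.7
```

```bash
python3 m.py
```

```text
t 10.97 yaw -58.03 Mz -0.215 pos [ 0.633 -0.156  0.114] F [-1.359 -4.34  -0.117] op 0.599 q6 34.5
```

Emit:
{"method": "move_arm", "body": {
  "increments": [
    [0, 0, 0, 0, 0, 0.035, 0],
    [0, 0, 0, 0, 0, 0.055, 0],
    [0, 0, 0, 0, 0, 0.055, 0]
  ]
}}

```text
time_s: 11.22
position: [0.6335, -0.156, 0.1144]
tcp_rot: [[0.926, 0.377, 0.001], [0.377, -0.926, -0.002], [0.0, 0.002, -1.0]]
force: [-1.4, -4.6, -2.7]
opening: 0.602
grasp_force: 29.4
```

```bash
python3 m.py
```

```text
t 11.22 yaw -67.84 Mz 0.108 pos [ 0.634 -0.156  0.114] F [-1.366 -4.617 -2.708] op 0.602 q6 44.3
```

Emit:
{"method": "move_arm", "body": {
  "increments": [
    [0, 0, 0, 0, 0, 0.035, 0],
    [0, 0, 0, 0, 0, 0.055, 0],
    [0, 0, 0, 0, 0, 0.055, 0]
  ]
}}

```text
time_s: 11.47
position: [0.6336, -0.1562, 0.1144]
tcp_rot: [[0.977, 0.212, 0.001], [0.212, -0.977, -0.002], [0.001, 0.002, -1.0]]
force: [-0.9, -4.9, -0.9]
opening: 0.6
grasp_force: 29.5
```

```bash
python3 m.py
```

```text
t 11.47 yaw -77.75 Mz 0.044 pos [ 0.634 -0.156  0.114] F [-0.902 -4.938 -0.881] op 0.6 q6 54.2
```

Click 2 flipped at about -65. Next come clicks 3 and 4.

Emit:
{"method": "move_arm", "body": {
  "increments": [
    [0, 0, 0, 0, 0, 0.035, 0],
    [0, 0, 0, 0, 0, 0.055, 0],
    [0, 0, 0, 0, 0, 0.055, 0]
  ]
}}

```text
time_s: 11.72
position: [0.6336, -0.1564, 0.1144]
tcp_rot: [[0.999, 0.04, 0.002], [0.04, -0.999, -0.002], [0.001, 0.002, -1.0]]
force: [-1.5, -5.9, -1.5]
opening: 0.602
grasp_force: 29.7
```

```bash
python3 m.py
```

```text
t 11.72 yaw -87.69 Mz -0.174 pos [ 0.634 -0.156  0.114] F [-1.508 -5.866 -1.496] op 0.602 q6 64.1
```

Emit:
{"method": "move_arm", "body": {
  "increments": [
    [0, 0, 0, 0, 0, 0.035, 0],
    [0, 0, 0, 0, 0, 0.055, 0],
    [0, 0, 0, 0, 0, 0.055, 0]
  ]
}}

```text
time_s: 11.97
position: [0.6336, -0.1567, 0.1144]
tcp_rot: [[0.991, -0.132, 0.001], [-0.132, -0.991, -0.003], [0.002, 0.002, -1.0]]
force: [-1.4, -6.1, -1.5]
opening: 0.607
grasp_force: 29.6
```

```bash
python3 m.py
```

```text
t 11.97 yaw -97.57 Mz -0.12 pos [ 0.634 -0.157  0.114] F [-1.358 -6.077 -1.475] op 0.607 q6 74.0
```

Emit:
{"method": "move_arm", "body": {
  "increments": [
    [0, 0, 0, 0, 0, 0.035, 0],
    [0, 0, 0, 0, 0, 0.055, 0],
    [0, 0, 0, 0, 0, 0.055, 0]
  ]
}}

```text
time_s: 12.22
position: [0.6335, -0.1568, 0.1144]
tcp_rot: [[0.954, -0.299, 0.001], [-0.299, -0.954, -0.003], [0.002, 0.003, -1.0]]
force: [-1.1, -7.9, -1.8]
opening: 0.598
grasp_force: 29.5
```

```bash
python3 m.py
```

```text
t 12.22 yaw -107.43 Mz 0.054 pos [ 0.634 -0.157  0.114] F [-1.092 -7.882 -1.848] op 0.598 q6 83.9
```

Emit:
{"method": "move_arm", "body": {
  "increments": [
    [0, 0, 0, 0, 0, 0.035, 0],
    [0, 0, 0, 0, 0, 0.055, 0],
    [0, 0, 0, 0, 0, 0.055, 0]
  ]
}}

```text
time_s: 12.47
position: [0.6334, -0.157, 0.1144]
tcp_rot: [[0.888, -0.459, 0.001], [-0.459, -0.888, -0.003], [0.003, 0.003, -1.0]]
force: [-2.1, -7.4, -2.4]
opening: 0.597
grasp_force: 29.6
```

```bash
python3 m.py
```

```text
t 12.47 yaw -117.35 Mz -0.059 pos [ 0.633 -0.157  0.114] F [-2.131 -7.38  -2.373] op 0.597 q6 93.8
```

Click 3 was at about -97 (pull, in the detent, then opposing again). Now smaller steps to click 4.

Emit:
{"method": "move_arm", "body": {
  "increments": [
    [0, 0, 0, 0, 0, 0.03, 0],
    [0, 0, 0, 0, 0, 0.03, 0]
  ]
}}

```text
time_s: 12.63
position: [0.6334, -0.1571, 0.1144]
tcp_rot: [[0.841, -0.542, 0.001], [-0.542, -0.841, -0.004], [0.003, 0.002, -1.0]]
force: [-2.3, -6.6, -2.1]
opening: 0.599
grasp_force: 29.7
```

```bash
python3 m.py
```

```text
t 12.63 yaw -122.81 Mz -0.166 pos [ 0.633 -0.157  0.114] F [-2.349 -6.635 -2.102] op 0.599 q6 99.3
```

Emit:
{"method": "move_arm", "body": {
  "increments": [
    [0, 0, 0, 0, 0, 0.03, 0],
    [0, 0, 0, 0, 0, 0.03, 0]
  ]
}}

```text
time_s: 12.8
position: [0.6333, -0.1572, 0.1144]
tcp_rot: [[0.786, -0.619, 0.001], [-0.619, -0.786, -0.004], [0.003, 0.002, -1.0]]
force: [-1.5, -8.9, -1.3]
opening: 0.599
grasp_force: 29.7
```

```bash
python3 m.py
```

```text
t 12.8 yaw -128.22 Mz -0.179 pos [ 0.633 -0.157  0.114] F [-1.505 -8.923 -1.253] op 0.599 q6 104.7
```

Emit:
{"method": "move_arm", "body": {
  "increments": [
    [0, 0, 0, 0, 0, 0.03, 0],
    [0, 0, 0, 0, 0, 0.03, 0]
  ]
}}

```text
time_s: 12.97
position: [0.6332, -0.1573, 0.1144]
tcp_rot: [[0.724, -0.69, 0.001], [-0.69, -0.724, -0.004], [0.003, 0.002, -1.0]]
force: [-2.5, -7.8, -2.1]
opening: 0.6
grasp_force: 29.8
```

```bash
python3 m.py
```

```text
t 12.97 yaw -133.63 Mz -0.204 pos [ 0.633 -0.157  0.114] F [-2.499 -7.846 -2.149] op 0.6 q6 110.1
```

Emit:
{"method": "move_arm", "body": {
  "increments": [
    [0, 0, 0, 0, 0, 0.025, 0],
    [0, 0, 0, 0, 0, 0.025, 0]
  ]
}}

```text
time_s: 13.13
position: [0.6331, -0.1574, 0.1144]
tcp_rot: [[0.668, -0.744, 0.0], [-0.744, -0.668, -0.004], [0.003, 0.002, -1.0]]
force: [-2.0, -8.8, -0.9]
opening: 0.598
grasp_force: 29.6
```

```bash
python3 m.py
```

```text
t 13.13 yaw -138.05 Mz -0.025 pos [ 0.633 -0.157  0.114] F [-2.024 -8.784 -0.904] op 0.598 q6 114.5
```

Mz flipped up to about 0, so the knob sits in click 4. Releasing and rising.

Emit:
{"method": "move_arm", "body": {
  "increments": [
    [0, 0, 0, 0, 0, 0, 1],
    [0, 0, 0, 0, 0, 0, 1],
    [0, 0, 0, 0, 0, 0, 1],
    [0, 0, 0, 0, 0, 0, 1],
    [0, 0, 0, 0, 0, 0, 1],
    [0, 0, 0, 0, 0, 0, 1],
    [0, 0, 0, 0, 0, 0, 1]
  ]
}}

```text
time_s: 13.72
position: [0.6332, -0.1546, 0.1145]
tcp_rot: [[0.666, -0.746, 0.0], [-0.746, -0.666, 0.0], [-0.0, -0.0, -1.0]]
force: [0.6, -0.1, 0.1]
opening: 0.979
grasp_force: 0.0
```

Emit:
{"method": "move_arm", "body": {
  "increments": [
    [0, 0, -0.05, 0, 0, 0, 1],
    [0, 0, -0.15, 0, 0, 0, 1],
    [0, 0, -0.28, 0, 0, 0, 1],
    [0, 0, -0.35, 0, 0, 0, 1],
    [0, 0, -0.35, 0, 0, 0, 1]
  ]
}}

```text
time_s: 14.13
position: [0.6366, -0.1562, 0.2259]
tcp_rot: [[0.666, -0.746, 0.012], [-0.746, -0.666, -0.005], [0.011, -0.006, -1.0]]
force: [1.0, -0.1, 1.4]
opening: 1.002
grasp_force: 0.0
```

```bash
python3 g.py .444 -.007 .2 -172; python3 - <<'E'
from h import *
s=viewer.capture("side")["image"][160:290,210:384]
cv2.imwrite("pics/rel.png",cv2.resize(s,(696,520),interpolation=cv2.INTER_CUBIC))
E
```

```text
t 14.13 pos [ 0.6366 -0.1562  0.2259] yaw -138.25 q6 114.7006966317163 F [ 1.043  -0.1251  1.3846] M [-0.0093  0.2007  0.0064] op 1.002 g 0.0
shift [-0.7996  0.1483  0.0765] wz 0.18749458011013362
```

View pics/rel.png

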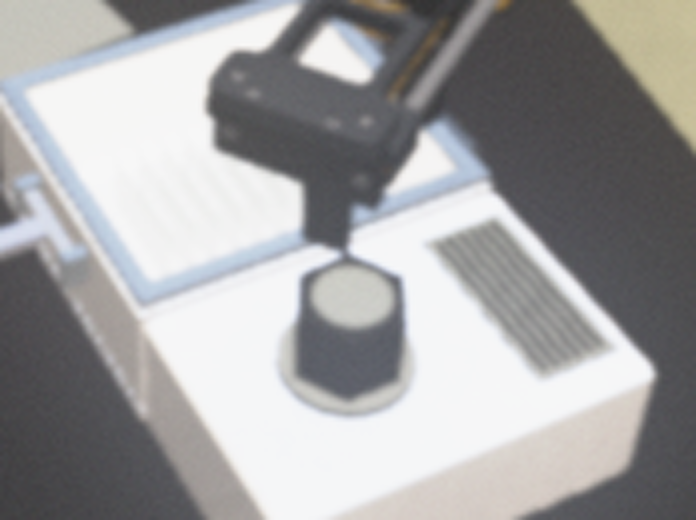

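The fingers are clear and the knob rests free at crop (352,330). Moving over to the lever pad, closing the gripper and squaring it to the housing.

Emit:
{"method": "move_arm", "body": {
  "increments": [
    [-0.79, 0.145, 0.07, 0, 0, -0.312, 1],
    [-0.79, 0.145, 0.07, 0, 0, -0.312, 0],
    [-0.79, 0.145, 0.07, 0, 0, -0.312, 0],
    [-0.79, 0.145, 0.07, 0, 0, -0.312, 0],
    [-0.79, 0.145, 0.07, 0, 0, -0.312, 0],
    [-0.79, 0.145, 0.07, 0, 0, -0.312, 0],
    [-0.79, 0.145, 0.07, 0, 0, -0.312, 0],
    [-0.79, 0.145, 0.07, 0, 0, -0.312, 0],
    [-0.79, 0.145, 0.07, 0, 0, -0.312, 0],
    [-0.79, 0.145, 0.07, 0, 0, -0.312, 0]
  ]
}}

```text
time_s: 15.02
position: [0.4423, -0.0068, 0.1977]
tcp_rot: [[0.991, 0.134, -0.002], [0.134, -0.991, 0.001], [-0.002, -0.001, -1.0]]
force: [-0.3, -0.4, -0.1]
opening: 0.404
grasp_force: 0.0
```

Emit:
{"method": "move_arm", "body": {
  "increments": [
    [0, 0, 0, 0, 0, 0, 0],
    [0, 0, 0, 0, 0, 0, 0],
    [0, 0, 0, 0, 0, 0, 0],
    [0, 0, 0, 0, 0, 0, 0]
  ]
}}

```text
time_s: 15.35
position: [0.443, -0.0072, 0.1983]
tcp_rot: [[0.991, 0.136, -0.0], [0.136, -0.991, 0.0], [-0.0, -0.0, -1.0]]
force: [-0.1, 0.4, 0.6]
opening: 0.097
grasp_force: 0.0
```

```bash
python3 g.py .445 -.006 .1 -82; python3 - <<'E'
from h import *
np.set_printoptions(precision=4,suppress=True)
C={n:viewer.capture(n) for n in("side","top")}
rs=[]
for n,c in C.items():
    f=nets.find_in(n,"lever_pad"); print(n,[(np.round(x["location"],1),round(x["conf"],2)) for x in f[:2]],"proj pad",proj(c,[.4445,-.006,.069]))
a=C["side"]["image"][140:290,130:330];b=C["top"]["image"][190:310,190:350]
cv2.imwrite("pics/pad.png",np.hstack([cv2.resize(a,(400,300)),cv2.resize(b,(400,300))]))
E
```

```text
t 15.35 pos [ 0.443  -0.0072  0.1983] yaw -82.19 q6 66.74753127973283 F [-0.136   0.3867  0.5971] M [-0.0441  0.1264  0.037 ] op 0.097 g 0.0
shift [ 0.0073 -0.0031  0.3276] wz -0.0010736861694073557
side [(array([193.5, 224.5]), 0.58)] proj pad [190.0717 225.4987]
top [] proj pad [266.3979 258.3024]
```

View pics/pad.png

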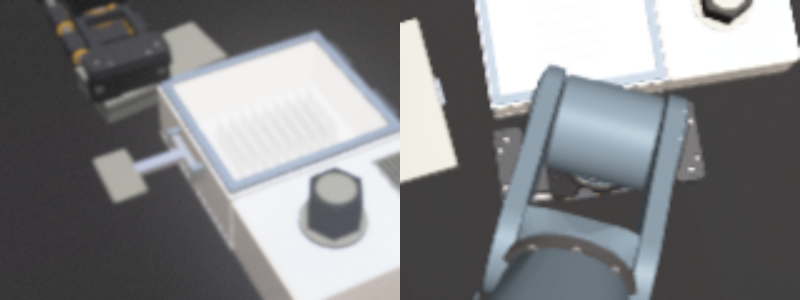

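The gripper stands above the pad (side crop about (120,175)), clear of the housing and lid. Descending to the pad.

Emit:
{"method": "move_arm", "body": {
  "increments": [
    [0.007, -0.003, 0.12, 0, 0, 0, 0],
    [0.007, -0.003, 0.24, 0, 0, 0, 0],
    [0.007, -0.003, 0.34, 0, 0, 0, 0],
    [0.007, -0.003, 0.36, 0, 0, 0, 0],
    [0.007, -0.003, 0.36, 0, 0, 0, 0]
  ]
}}

```text
time_s: 15.97
position: [0.4435, -0.0056, 0.0889]
tcp_rot: [[0.991, 0.137, -0.005], [0.137, -0.991, 0.001], [-0.005, -0.002, -1.0]]
force: [-0.3, 0.0, -0.2]
opening: 0.006
grasp_force: 0.0
```

```bash
python3 g.py .447 -.006 .055 -82
```

```text
t 15.97 pos [ 0.4435 -0.0056  0.0889] yaw -82.15 q6 66.93728395650074 F [-0.3169  0.0426 -0.1793] M [-0.0241  0.1061  0.0211] op 0.006 g 0.0
shift [0.0119 0.0033 0.113 ] wz -0.0008292623742153498
```

Emit:
{"method": "move_arm", "body": {
  "increments": [
    [0, 0, 0.03, 0, 0, 0, 0],
    [0, 0, 0.055, 0, 0, 0, 0],
    [0, 0, 0.08, 0, 0, 0, 0],
    [0, 0, 0.1, 0, 0, 0, 0],
    [0, 0, 0.1, 0, 0, 0, 0]
  ]
}}

```text
time_s: 16.38
position: [0.4469, -0.0063, 0.0616]
tcp_rot: [[0.991, 0.137, 0.005], [0.137, -0.991, -0.001], [0.005, 0.002, -1.0]]
force: [1.2, 0.4, 10.1]
opening: 0.008
grasp_force: 5.2
```

```bash
python3 g.py .447 -.006 .05 -82
```

```text
t 16.38 pos [ 0.4469 -0.0063  0.0616] yaw -82.14 q6 66.9344568686814 F [ 1.2494  0.4216 10.0669] M [ 0.0419 -0.0641  0.0534] op 0.008 g 5.200283373123966
shift [ 0.0002 -0.001   0.0386] wz -0.0007774439353935255
```

Contact, with 10 N on the pad. Pressing on in small steps.

Emit:
{"method": "move_arm", "body": {
  "increments": [
    [0, 0, 0.02, 0, 0, 0, 0],
    [0, 0, 0.03, 0, 0, 0, 0],
    [0, 0, 0.03, 0, 0, 0, 0]
  ]
}}

```text
time_s: 16.63
position: [0.4473, -0.0065, 0.0529]
tcp_rot: [[0.991, 0.137, 0.006], [0.137, -0.991, -0.002], [0.006, 0.002, -1.0]]
force: [1.1, 0.1, 8.6]
opening: 0.004
grasp_force: 3.4
```

```bash
python3 m.py
```

```text
t 16.63 yaw -82.13 Mz -0.006 pos [ 0.447 -0.006  0.053] F [1.14  0.135 8.566] op 0.004 q6 66.9
```

Emit:
{"method": "move_arm", "body": {
  "increments": [
    [0, 0, 0.015, 0, 0, 0, 0],
    [0, 0, 0.015, 0, 0, 0, 0],
    [0, 0, 0.015, 0, 0, 0, 0]
  ]
}}

```text
time_s: 16.88
position: [0.4467, -0.0064, 0.0483]
tcp_rot: [[0.991, 0.137, 0.005], [0.137, -0.991, -0.001], [0.004, 0.002, -1.0]]
force: [1.0, -0.2, 5.8]
opening: 0.01
grasp_force: 2.4
```

```bash
python3 m.py
```

```text
t 16.88 yaw -82.13 Mz 0.031 pos [ 0.447 -0.006  0.048] F [ 0.963 -0.187  5.777] op 0.01 q6 66.9
```

Emit:
{"method": "move_arm", "body": {
  "increments": [
    [0, 0, 0.01, 0, 0, 0, 0],
    [0, 0, 0.02, 0, 0, 0, 0],
    [0, 0, 0.02, 0, 0, 0, 0]
  ]
}}

```text
time_s: 17.13
position: [0.4473, -0.0064, 0.046]
tcp_rot: [[0.991, 0.137, 0.009], [0.137, -0.991, -0.002], [0.008, 0.003, -1.0]]
force: [-4.8, 1.7, 48.0]
opening: 0.008
grasp_force: 22.3
```

```bash
python3 m.py;  python3 - <<'E'
from h import *
cv2.imwrite("pics/open.png",viewer.capture("side")["image"][100:330,100:400])
E
```

```text
t 17.13 yaw -82.12 Mz 0.015 pos [ 0.447 -0.006  0.046] F [-4.815  1.736 47.974] op 0.008 q6 66.9
```

View pics/open.png

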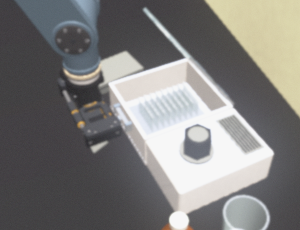

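The lid stands fully raised, and 48 N on the pad means the lever is at its stop. I'm easing slightly and holding for over 2 s.

Emit:
{"method": "move_arm", "body": {
  "increments": [
    [0, 0, -0.006, 0, 0, 0, 0],
    [0, 0, -0.006, 0, 0, 0, 0],
    [0, 0, -0.006, 0, 0, 0, 0],
    [0, 0, -0.006, 0, 0, 0, 0],
    [0, 0, -0.006, 0, 0, 0, 0],
    [0, 0, -0.006, 0, 0, 0, 0],
    [0, 0, -0.006, 0, 0, 0, 0],
    [0, 0, -0.006, 0, 0, 0, 0],
    [0, 0, -0.006, 0, 0, 0, 0],
    [0, 0, -0.006, 0, 0, 0, 0]
  ]
}}

```text
time_s: 18.02
position: [0.4472, -0.0064, 0.0464]
tcp_rot: [[0.991, 0.137, 0.008], [0.137, -0.991, -0.002], [0.007, 0.003, -1.0]]
force: [-1.0, -0.5, 31.2]
opening: 0.003
grasp_force: 14.2
```

Emit:
{"method": "move_arm", "body": {
  "increments": [
    [0, 0, 0, 0, 0, 0, 0],
    [0, 0, 0, 0, 0, 0, 0],
    [0, 0, 0, 0, 0, 0, 0],
    [0, 0, 0, 0, 0, 0, 0],
    [0, 0, 0, 0, 0, 0, 0],
    [0, 0, 0, 0, 0, 0, 0],
    [0, 0, 0, 0, 0, 0, 0],
    [0, 0, 0, 0, 0, 0, 0],
    [0, 0, 0, 0, 0, 0, 0],
    [0, 0, 0, 0, 0, 0, 0]
  ]
}}

```text
time_s: 18.85
position: [0.4472, -0.0064, 0.0464]
tcp_rot: [[0.991, 0.137, 0.008], [0.137, -0.991, -0.002], [0.007, 0.003, -1.0]]
force: [-2.0, 0.6, 30.8]
opening: 0.005
grasp_force: 14.2
```

Emit:
{"method": "move_arm", "body": {
  "increments": [
    [0, 0, 0, 0, 0, 0, 0],
    [0, 0, 0, 0, 0, 0, 0],
    [0, 0, 0, 0, 0, 0, 0],
    [0, 0, 0, 0, 0, 0, 0],
    [0, 0, 0, 0, 0, 0, 0],
    [0, 0, 0, 0, 0, 0, 0]
  ]
}}

```text
time_s: 19.35
position: [0.4472, -0.0064, 0.0464]
tcp_rot: [[0.991, 0.137, 0.008], [0.137, -0.991, -0.002], [0.007, 0.003, -1.0]]
force: [-1.9, 2.1, 31.4]
opening: 0.003
grasp_force: 14.2
```

Held 2.4 s. Now letting the lever up slowly, then rising well clear.

Emit:
{"method": "move_arm", "body": {
  "increments": [
    [0, 0, -0.02, 0, 0, 0, 0],
    [0, 0, -0.035, 0, 0, 0, 0],
    [0, 0, -0.05, 0, 0, 0, 0],
    [0, 0, -0.065, 0, 0, 0, 0],
    [0, 0, -0.08, 0, 0, 0, 0],
    [0, 0, -0.1, 0, 0, 0, 0],
    [0, 0, -0.12, 0, 0, 0, 0],
    [0, 0, -0.14, 0, 0, 0, 0],
    [0, 0, -0.16, 0, 0, 0, 0],
    [0, 0, -0.18, 0, 0, 0, 0]
  ]
}}

```text
time_s: 20.18
position: [0.4461, -0.006, 0.0974]
tcp_rot: [[0.991, 0.137, 0.002], [0.137, -0.991, -0.0], [0.002, 0.001, -1.0]]
force: [0.2, -0.4, 0.4]
opening: 0.003
grasp_force: 0.0
```

Emit:
{"method": "move_arm", "body": {
  "increments": [
    [0, 0, -0.08, 0, 0, 0, 0],
    [0, 0, -0.18, 0, 0, 0, 0],
    [0, 0, -0.28, 0, 0, 0, 0],
    [0, 0, -0.35, 0, 0, 0, 0],
    [0, 0, -0.35, 0, 0, 0, 0],
    [0, 0, -0.35, 0, 0, 0, 0],
    [0, 0, -0.35, 0, 0, 0, 0],
    [0, 0, -0.35, 0, 0, 0, 0],
    [0, 0, -0.35, 0, 0, 0, 0],
    [0, 0, -0.35, 0, 0, 0, 0]
  ]
}}

```text
time_s: 21.02
position: [0.4443, -0.0057, 0.2007]
tcp_rot: [[0.991, 0.137, -0.002], [0.137, -0.991, 0.001], [-0.002, -0.001, -1.0]]
force: [0.2, 0.0, 0.2]
opening: 0.001
grasp_force: 0.0
```

```bash
python3 m.py;  python3 - <<'E'
from h import *
c=viewer.capture("side"); cv2.imwrite("pics/end.png",cv2.resize(c["image"][100:384,100:400],(600,568)))
E
```

```text
t 21.02 yaw -82.14 Mz -0.01 pos [ 0.444 -0.006  0.201] F [0.17  0.019 0.207] op 0.001 q6 66.9
```

View pics/end.png

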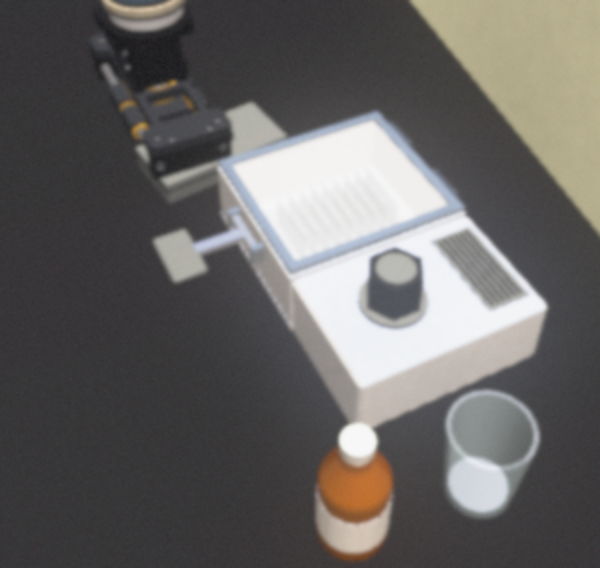

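The lid is shut (crop about (340,190)), the lever is up (180,255), the knob is untouched (395,285) and the bystanders are in place. Handing in.

```bash
python3 -c "
from rig import workorder
print(workorder.hand_in())"
```

```text
the job is handed in; nothing more can be done
None
```

I handed the job in at about 21 s: knob let go in the fourth click by feel, lid held raised about 2.4 s then shut with its lever up, and bystanders in place in the last picture; the hand-in gave no verdict.

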